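# Set the sample feeder's gate by its handwheel

### The arm

A 6-joint arm with a two-finger parallel gripper is mounted at the origin on the work surface. World frame = base frame: x ahead of the robot, y to its left, z up, the work surface at z = 0. Lengths are in m, angles in rad, forces in N, time in s.
With the tool pointing down it reaches from about 0.375 to 0.975 m from the base axis. Payload 3.8 kg.
Tool frame: the origin (TCP) lies at the very end of the fingers, on their centre line; the grasp point (between the pads) lies 19 mm behind it (bot.tcp_to_grasp is the z of the grasp point in the tool frame, in m); z points along the fingers, y is the direction in which the jaws open and shut (so a half turn about z gives the same grasp; the last joint's range is limited). The gripper opens to 85 mm and grips with 20 to 120 N. Pads are 22 mm wide; open, the fingers measure 114 mm over their backs; the gripper's body (76 mm by 85 mm) begins 54 mm behind the grasp point. The pads swing forward as they close: fully open they stand 13 mm farther back than shut.
Start: joints at [1.072, 0.264, 1.604, -0, 1.274, -0.037], TCP at [0.301, 0.604, 0.231] pointing down, gripper open.
Joint ranges: [-2.63, 2.63], [-0.94, 2.18], [0.31, 2.57], [-1.31, 4.45], [0, 2.66], [-2.55, 2.55]. Speed limits (rad/s): [2.57, 2.57, 3.14, 3.14, 3.14, 3.14].

### API

Orientations are given as a rotation vector (axis times angle).
In Python, from workcell import status, vision, job, bot gives the robot as it stands.
- The arm moves only by the tool apply_moves, never from a script. Its argument "deltas" is a list of rows, each a list of 7 numbers: the shift along the tool's x, y, z in m, then the turn, a rotation vector about the tool's x, y, z in rad, then the closure, from 0 (fully open) to 1 (shut). In form: [[x, y, z, rx, ry, rz, jaw], ...]. A call has 1 to 8 rows; each row is the pose to reach, as a shift and turn from the pose commanded when the call began, along the tool's axes at that moment; what a row does not reach only later rows make up. A row lasts 1/12 s, in which the tool goes at most 41.7 mm and 7.16 degrees, less where a joint would pass 70% of its speed; a pose out of reach is approached as far as the arm can. A call with a gripper value outside its range is refused whole. The fingers move at their own pace and stop on an object; "squeeze" is the grip in N (left out, the last holds). Time passes only in rows, so rows that repeat a pose let the fingers close. It gives the time, the measured TCP pose, the force and the opening at its end, in the units of the state.
- status.read_state(): the state, without advancing time (a new reading comes with each control period).
- vision.read_camera(name): name is "scene" or "side" or "wrist"; returns the picture (400x640x3 uint8, red, green, blue); there is no depth.
- vision.get_calibration(name): a dict with "fov_y" (degrees; the focal length in pixels is half the picture's height over the tangent of half this angle, whatever the lens; pixels are square), "cx", "cy" (the principal point, pixels), "k1" (the pictures are not rectified: a ray, as slopes to the right and down, at radius r is drawn at 1 + k1 r^2 times it, then the intrinsics apply), "R" (3x3) and "t" (3): a world point X has camera coordinates R X + t; the wrist camera has in their place "tool_from_camera" (4x4, takes a point from camera to tool coordinates, whose origin is the TCP and whose axes are the flange's). Camera axes: x right, y down, z forward; pixel columns grow to the right and rows downward; lengths in m; the calibration is good to about 2 mm. A picture is of the moment at which its call begins: read the wrist's pose just before it. get_calibration takes no time and is no camera call.
- job.finish_job(): hands the job in, once; it reports no verdict.
The state is a dict: "time": time; "q": joint angles; "joint_vel": joint speeds; "joint_torque": joint torques, N m; "tool_pos": TCP position; "tcp_rot": TCP orientation; "wrist_force": force on the tool from outside, world axes, zero at the start; "torque": the same for the moment, N m; "width": opening from 0.0 (shut) to 1.0 (fully open).
Only numpy, scipy, OpenCV 4.12 (cv2) and the standard library are available. Lean on these libraries where they do the work, as an engineer would, in place of code of your own. Each camera call takes 0.05 s, during which the arm holds its last target. There are 200 camera calls.

### The job

Get the green-coffee sample feeder ready: first slide the catch pan by its upright grip to sit flat and centred under the spout, and let go of it. Then open the feed gate by one full turn more of its stem: turn the handwheel counter-clockwise (seen from above), gently feel for where the free play ends and the wheel gets stiff, and count one full turn from there, not from where the wheel was standing. Use no force on the wheel beyond what turning it needs, and do not disturb the other things on the table.

Things in the scene. Friction and masses are not known exactly. Their poses are not given: they have to be found in the camera images.
- wheel: Dark cast handwheel, level, 190 mm above the table; origin at its centre, z up along its axis, x along one spoke (its yaw is the wheel's angle). Rim 160 mm across, of 13 mm round bar; hub 32 mm across, 24 mm high; three spokes 10 mm wide, 12 mm deep, 120 degrees apart. Brittle: above 45 N between fingers and wheel fails the job, so push spokes rather than clamp the rim.
- wheel_centre (a point): Centre of the wheel. Counter-clockwise it first turns freely (slight drag 0.06 N m) through hidden play, 0.5 to 2.0 rad, different each time; then it is stiff (0.40 N m: 8 N on a spoke 50 mm out), the stem turns with it one to one and stays where left. The stem can make over two turns from any start. Wheel axes as for the wheel.
- spoke_mid (a point): Middle of one spoke (the one along the wheel's x), 50 mm from the axis: a good distance out at which to push. Between the spokes it is open: shut fingertips fit down there, with 45 mm free below the wheel's plane beyond 35 mm from the axis; nearer in are a stem post 30 mm across and a bolted flange 64 mm across, 48 mm below that plane.
- gate_pointer (a point): Small dark pointer on the feeder's side facing the robot; rises with the hidden gate only 2 mm per full turn of the stem (too little to set the gate by looking) and does not move while the wheel is in its play. z up; the spout lies to its -y side.
- outlet (a point): Centre of the round lower mouth of the feeder's spout, 44 mm across, 68 mm above the table. z up; the spout sticks out along this point's -y axis; the wheel's axis lies 120 mm away along its +y. The feeder is fixed: column 110 x 100 mm, foot 150 x 150 mm; an open square hopper on its +y side, 197 mm high, reaches 190 mm from the wheel's axis.
- pan: Loose shallow aluminium catch pan, 90 mm (its x) by 100 mm (its y), 25 mm high, 3 mm walls, about 160 g. Origin under the pan's middle, on the table; z up; its grip tab stands out on its -y side.
- pan_centre (a point): Middle of the pan's inner floor, 3 mm above its underside, axes as the pan's.
- pan_grip (a point): Point to grip on the pan's upright black tab: the tab is 12 mm thick (along x, the direction in which to pinch it), 40 mm long (along y) and stands from the table to 48 mm height. The point is in its middle, 28 mm above the pan's underside, 105 mm from the pan's middle along its -y. z up.
- tin: Bystander: small yellow and black tin, 76 mm across, 55 mm high; leave alone. Origin under its centre.
- bowl: Bystander: white tasting bowl, 100 mm across, 55 mm high; leave alone. Origin under its centre.
- cup: Bystander: glass cup, 72 mm across, 85 mm high; leave alone. Origin under its centre.
- spoon: Bystander: tasting spoon lying on the table; leave alone. Origin under its middle.
Mind the look-alikes: they are no part of the job. Several things have the shape of the pan; the one meant has the colours described above.

How it is judged:
On the way, in this order (a step that is already met when the one before it is completed fails the run):
1. the pan sits flat under the spout and has been let go (horizontal distance between pan_centre and outlet below 0.022 m and angle between pan_centre's own z axis and vertical below 0.08 rad and height (world z) of pan_centre below 0.012 m and linear speed of pan below 0.02 m/s and contact force between the fingers and pan below 0.3 N), for 0.2 s.
2. the gate has been opened by at least 0.9 turn of the stem (distance of gate_pointer from where it was at the start of the episode above 0.0019045 m), for 0.1 s.
At the end, for the whole second after the job is handed in: The pan stands flat and still on the table with its middle within 22 mm of the spout's mouth (seen from above), let go; the gate's stem has turned one full turn open from where it stood, within 0.3 rad (17 degrees) either way (gate risen by 2 mm, within 0.095 mm) (all of step 1 and distance of gate_pointer from where it was at the start of the episode between 0.0019045 and 0.0020955 m); the robot touches nothing.
It fails at once if the fingers load the wheel with more than 45 N (contact force between the fingers and wheel above 45 N).
It fails at once if a bystander is moved by more than 25 mm (distance of any of tin, bowl, cup, spoon from where it was at the start of the episode above 0.025 m).
It also fails if it takes over 72 s, if anything falls off the work surface, if the arm or the gripper's body presses on something with over 40 N, if the wrist force passes 120 N, or if a joint passes its speed limit or range.

## Working session

There is one attempt and no reset: what is moved stays moved. The work goes in short steps, Python scripts to look and compute and a tool call to move; the robot and the scene stay as the last step left them, time stands still between calls to the robot, and variables do not carry over. Pictures are saved under pics/ and viewed, about 8 in all and at most 12, crops included, and the job is handed in when it is done.

Besides the shell and the picture viewer there is one more tool, called after "Call:" by a JSON object that holds its "name" and its "arguments", one argument or row to a line. apply_moves: Moves the arm, as the interface text tells. Its arguments: {"type":"object","properties":{"deltas":{"type":"array","items":{"type":"array","items":{"type":"number"}}},"squeeze":{"type":"number"}},"required":["deltas"]}

```bash
ls; mkdir -p pics; python3 - <<'E'
from workcell import status, vision, job, bot
import cv2, numpy as np
print(status.read_state(), bot.tcp_to_grasp)
for n in ("scene","side"):
    im=vision.read_camera(n); cv2.imwrite(f"pics/{n}0.png",im[:,:,::-1])
    c=vision.get_calibration(n); print(n,c)
print(vision.get_calibration("wrist"))
E
```

```text
pics
{'time': 0.0, 'q': array([ 1.07206297e+00,  2.64797299e-01,  1.60539091e+00, -5.74012028e-06,
        1.27369741e+00, -3.69094316e-02]), 'joint_vel': array([-0.00105452, -0.00205898,  0.00164349, -0.00019339,  0.00028599,
       -0.000176  ]), 'joint_torque': array([ 2.94897793e-03, -5.15115809e+01, -3.67313218e+01, -1.44057440e-04,
        1.31374178e-02,  8.64453682e-06]), 'tool_pos': array([0.30042263, 0.60363325, 0.22992315]), 'tcp_rot': array([-0.71886111, -3.05762196,  0.00347499]), 'wrist_force': array([-0.18286516,  0.71152682,  0.75304616]), 'torque': array([ 0.01212573, -0.00024508,  0.07205968]), 'width': 1.002802441603002} -0.0187
scene {'fov_y': 53.396140951077484, 'cx': 318.8675617387933, 'cy': 196.07754150192156, 'k1': -0.007749067161395923, 'R': array([[-0.30638047,  0.95190441, -0.00300042],
       [ 0.49856696,  0.15778235, -0.85237064],
       [-0.81090196, -0.26264563, -0.52292952]]), 't': array([ 0.21912995, -0.11371286,  1.70697017])}
side {'fov_y': 55.17784058266732, 'cx': 320.3824735829609, 'cy': 198.58973615666957, 'k1': -0.018086146274605756, 'R': array([[ 0.74152751, -0.67080926,  0.01232476],
       [-0.4050605 , -0.46225598, -0.78882533],
       [ 0.53484853,  0.5799434 , -0.61449386]]), 't': array([-0.43969154,  0.28255061,  0.89330709])}
{'fov_y': 66.89046536864487, 'cx': 316.4553031562389, 'cy': 194.5795334024214, 'k1': -0.04445853865167695, 'tool_from_camera': array([[ 1.80374857e-04, -9.50155901e-01, -3.11775129e-01,
         7.96302251e-02],
       [ 9.99999913e-01,  2.88716397e-04, -3.01341379e-04,
         1.43253099e-03],
       [ 3.76335882e-04, -3.11775048e-01,  9.50155870e-01,
        -1.43287359e-01],
       [ 0.00000000e+00,  0.00000000e+00,  0.00000000e+00,
         1.00000000e+00]])}
```

View pics/scene0.png

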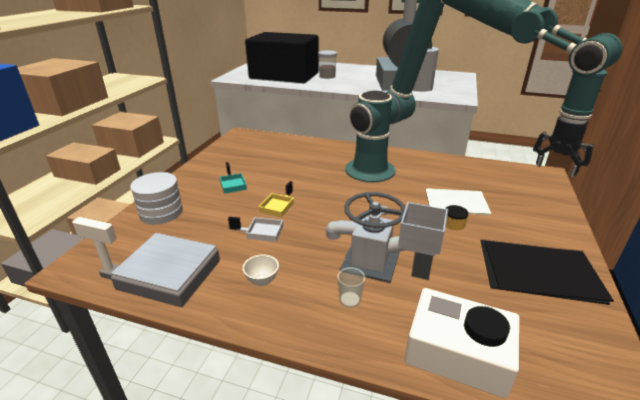

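View pics/side0.png

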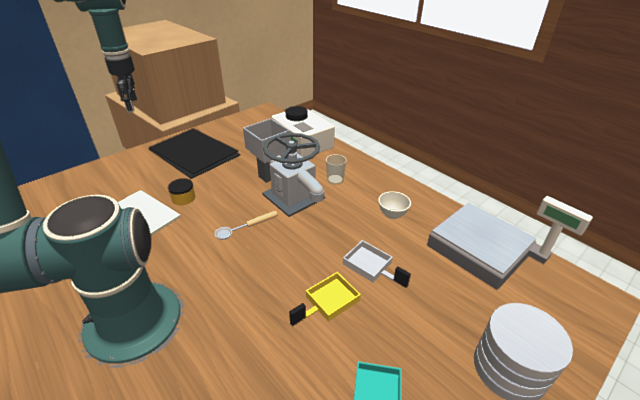

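The scene view shows three pan look-alikes: teal (233,184), yellow (277,204) and bare aluminium with a black tab (265,229), which is at (368,260) in the side view. The aluminium one fits the description. The wheel is at (375,210) in scene and (291,149) in side, and the spout is at about (333,230) in scene and (313,190) in side. Next is a close crop to check the choice.

```bash
cat > h.py <<'E'
import numpy as np, cv2
from scipy.spatial.transform import Rotation as Ro
from workcell import status, vision, job, bot
def cam(n, s=None):
    c=vision.get_calibration(n); f=200/np.tan(np.radians(c["fov_y"]/2))
    if n=="wrist":
        T=np.eye(4); T[:3,:3]=Ro.from_rotvec(s["tcp_rot"]).as_matrix(); T[:3,3]=s["tool_pos"]
        M=np.linalg.inv(T@c["tool_from_camera"]); R,t=M[:3,:3],M[:3,3]
    else: R,t=c["R"],c["t"]
    return dict(f=f,cx=c["cx"],cy=c["cy"],k=c["k1"],R=R,t=t)
def ray(c,uv):
    d=(np.array(uv,float)-[c["cx"],c["cy"]])/c["f"]; u=d.copy()
    for _ in range(10): u=d/(1+c["k"]*(u@u))
    v=c["R"].T@np.r_[u,1]; return -c["R"].T@c["t"], v/np.linalg.norm(v)
def onplane(c,uv,z):
    o,v=ray(c,uv); return o+v*(z-o[2])/v[2]
def proj(c,X):
    p=c["R"]@X+c["t"]; u=p[:2]/p[2]; return u*(1+c["k"]*(u@u))*c["f"]+[c["cx"],c["cy"]]
def tri(*cu):
    A=np.zeros((3,3));b=np.zeros(3);rs=[ray(*x) for x in cu]
    for o,v in rs:
        P=np.eye(3)-np.outer(v,v);A+=P;b+=P@o
    X=np.linalg.solve(A,b); return X,[round(float(np.linalg.norm((np.eye(3)-np.outer(v,v))@(X-o)))*1e3,1) for o,v in rs]
def snap(n,name):
    s=status.read_state(); im=vision.read_camera(n); cv2.imwrite(f"pics/{name}.png",im[:,:,::-1]); return s,im
E
python3 - <<'E'
from h import *
np.set_printoptions(precision=4,suppress=True)
a=cv2.imread("pics/scene0.png");b=cv2.imread("pics/side0.png")
A=cv2.resize(a[185:285,215:455],None,fx=3.3,fy=3.3,interpolation=2)
B=cv2.resize(b[115:295,240:420],None,fx=3.3,fy=3.3,interpolation=2)[:,:]
B=cv2.resize(b[125:290,180:420],None,fx=1.65,fy=1.65,interpolation=2)
m=np.zeros((A.shape[0]+B.shape[0],A.shape[1],3),np.uint8);m[:A.shape[0]]=A;m[A.shape[0]:,:B.shape[1]]=B
cv2.imwrite("pics/mosaic.png",m);print(m.shape,A.shape)
S,D=cam("scene"),cam("side")
for n,p,q in [("wheel",(375,209),(291,149)),("spout",(333,230),(313,190)),("pan",(265,229),(368,262)),("tabtop",(234,218),(403,271))]:
    print(n,*tri((S,p),(D,q)))
E
```

```text
(602, 792, 3) (330, 792, 3)
wheel [0.5769 0.1199 0.183 ] [1.2, 1.2]
spout [0.5752 0.0061 0.0882] [6.7, 6.7]
pan [ 0.5412 -0.2468  0.008 ] [1.6, 1.6]
tabtop [ 0.5586 -0.3473  0.0434] [0.4, 0.4]
```

View pics/mosaic.png

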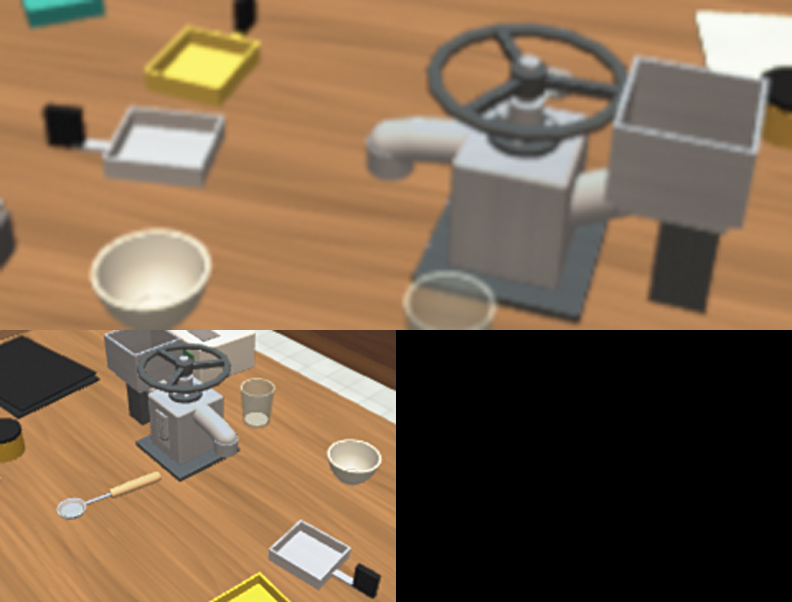

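The crop confirms the bare aluminium pan with the black tab. Its tab points to world -y and the feeder's spout also points to about -y. I'll move to a wrist-camera viewpoint.

Call:
{"name": "apply_moves", "arguments": {
  "deltas": [
    [-0.03, -0.02, -0.03, 0, 0, 0.1, 0],
    [-0.06, -0.05, -0.05, 0, 0, 0.2, 0],
    [-0.09, -0.075, -0.07, 0, 0, 0.3, 0],
    [-0.12, -0.1, -0.09, 0, 0, 0.4, 0],
    [-0.145, -0.12, -0.11, 0, 0, 0.5, 0],
    [-0.17, -0.145, -0.13, 0, 0, 0.6, 0],
    [-0.195, -0.165, -0.15, 0, 0, 0.7, 0],
    [-0.22, -0.19, -0.15, 0, 0, 0.8, 0]
  ]
}}

```text
time: 0.77
tool_pos: [0.4145, 0.3358, 0.3857]
tcp_rot: [1.857, 2.531, 0.01]
wrist_force: [1.6, -0.1, 0.7]
width: 0.999
```

```bash
cat >> h.py <<'E'
np.set_printoptions(precision=4,suppress=True)
def go(P,yaw):
    "delta in tool axes to reach world point P with tool x at yaw, pointing down"
    s=status.read_state(); R=Ro.from_rotvec(s["tcp_rot"]); c,n=np.cos(yaw),np.sin(yaw)
    G=Ro.from_matrix(np.array([[c,n,0],[n,-c,0],[0,0,-1.]]))
    print("t",s["time"],"pos",s["tool_pos"],"w",s["width"],"F",s["wrist_force"],"q",s["q"])
    print("shift",R.inv().apply(np.array(P)-s["tool_pos"]),"turn",(R.inv()*G).as_rotvec())
E
python3 -c "
from h import *
go([.56,0,.38],1.5708)"
```

```text
t 0.7667 pos [0.4145 0.3358 0.3857] w 0.9991558497810371 F [ 1.6306 -0.1426  0.6657] q [ 0.6341 -0.0682  1.6882  0.0002  1.5148  0.3293]
shift [-0.364   0.0379  0.005 ] turn [ 0.006  -0.0034  0.3048]
```

Call:
{"name": "apply_moves", "arguments": {
  "deltas": [
    [-0.04, 0.004, 0, 0, 0, 0.08, 0],
    [-0.08, 0.008, 0, 0, 0, 0.16, 0],
    [-0.12, 0.012, 0, 0, 0, 0.24, 0],
    [-0.16, 0.016, 0, 0, 0, 0.305, 0],
    [-0.2, 0.021, 0, 0, 0, 0.305, 0],
    [-0.24, 0.025, 0, 0, 0, 0.305, 0],
    [-0.28, 0.03, 0, 0, 0, 0.305, 0],
    [-0.32, 0.034, 0, 0, 0, 0.305, 0]
  ]
}}

```text
time: 1.43
tool_pos: [0.543, 0.0397, 0.3809]
tcp_rot: [-2.217, -2.225, 0.0]
wrist_force: [1.2, 0.4, -0.1]
width: 1.004
```

Call:
{"name": "apply_moves", "arguments": {
  "deltas": [
    [-0.03, 0, 0, 0, 0, 0, 0],
    [-0.04, 0, 0, 0, 0, 0, 0],
    [-0.04, 0, 0, 0, 0, 0, 0]
  ]
}}

```text
time: 1.68
tool_pos: [0.5427, -0.0007, 0.3805]
tcp_rot: [-2.221, -2.221, 0.002]
wrist_force: [-0.2, -0.1, 0.2]
width: 0.998
```

```bash
python3 -c "
from h import *
go([.56,0,.38],1.5708)
s,im=snap('wrist','w1'); np.save('s1.npy',s,allow_pickle=True)"
```

```text
t 1.6833 pos [ 0.5427 -0.0007  0.3805] w 0.9976459836652319 F [-0.2121 -0.1138  0.1872] q [-0.0468 -0.0439  1.6742 -0.0004  1.5127 -0.0468]
shift [0.0007 0.0173 0.0005] turn [-0.0014  0.0003  0.    ]
```

View pics/w1.png

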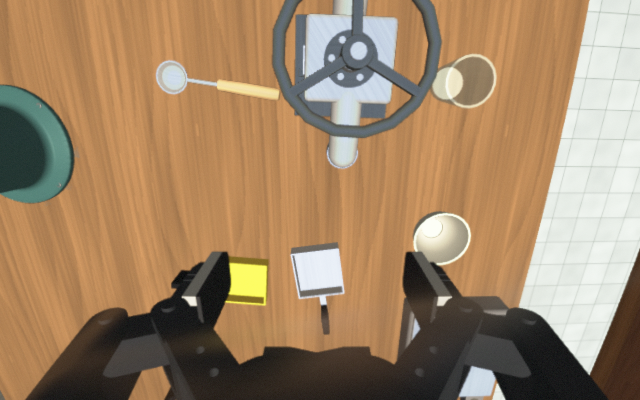

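The wrist view shows the hub at (358,53), spokes pointing up, lower-left and lower-right, the spout mouth ring at about (342,158), the aluminium pan at (318,271) and its tab near (325,318). I'll measure from these.

```bash
cat > m.py <<'E'
from h import *
def panblob(im,box):
    x0,y0,x1,y1=box; hsv=cv2.cvtColor(im,cv2.COLOR_RGB2HSV)
    m=((hsv[...,1]<60)&(hsv[...,2]>60)).astype(np.uint8); k=np.zeros_like(m);k[y0:y1,x0:x1]=m[y0:y1,x0:x1]
    k=cv2.morphologyEx(k,cv2.MORPH_OPEN,np.ones((7,7),np.uint8))
    c=max(cv2.findContours(k,0,1)[0],key=cv2.contourArea); return cv2.minAreaRect(c)
E
python3 - <<'E'
from m import *
s=np.load('s1.npy',allow_pickle=True).item(); im=cv2.imread('pics/w1.png')[:,:,::-1].copy()
W=cam('wrist',s);S,D=cam("scene"),cam("side")
r=panblob(im,(285,235,350,305)); print(r)
for p in cv2.boxPoints(r): print("corner@25/0",onplane(W,p,.025)[:2],onplane(W,p,0)[:2])
print("hub",onplane(W,(358,52),.2), "spout mouth",onplane(W,(342,158),.068),tri((W,(342,158)),(D,(317,198)),(S,(332.6,235))))
print("tab end top",onplane(W,(325,331),.048))
print("hub tri",tri((W,(358,52)),(D,(291,147)),(S,(375,206))))
print("foot corners",onplane(W,(295,117),.005),onplane(W,(386,118),.005))
# tab dark pixels
a=im[290:340,310:340].max(2)<60
v,u=np.nonzero(a); print("tab px",u.min()+310,u.max()+310,v.min()+290,v.max()+290,len(u))
# rim ellipse points: dark mask
cv2.imwrite('pics/z.png',cv2.resize(im[0:180,250:460,::-1],None,fx=3.3,fy=3.3,interpolation=2))
E
```

```text
((317.030517578125, 271.7292785644531), (54.1871223449707, 48.504085540771484), 82.40535736083984)
corner@25/0 [ 0.4931 -0.1876] [ 0.4906 -0.201 ]
corner@25/0 [ 0.5815 -0.1743] [ 0.5834 -0.1871]
corner@25/0 [ 0.5983 -0.2915] [ 0.601  -0.3101]
corner@25/0 [ 0.5038 -0.3067] [ 0.5018 -0.3261]
hub [0.5842 0.1217 0.2   ] spout mouth [ 0.5821 -0.0107  0.068 ] (array([ 0.5785, -0.0045,  0.0672]), [7.1, 3.5, 4.3])
tab end top [ 0.5599 -0.358   0.048 ]
hub tri (array([0.5809, 0.121 , 0.1922]), [4.5, 4.5, 3.6])
foot corners [0.5072 0.0461 0.005 ] [0.6593 0.0448 0.005 ]
tab px 322 326 306 312 30
```

View pics/z.png

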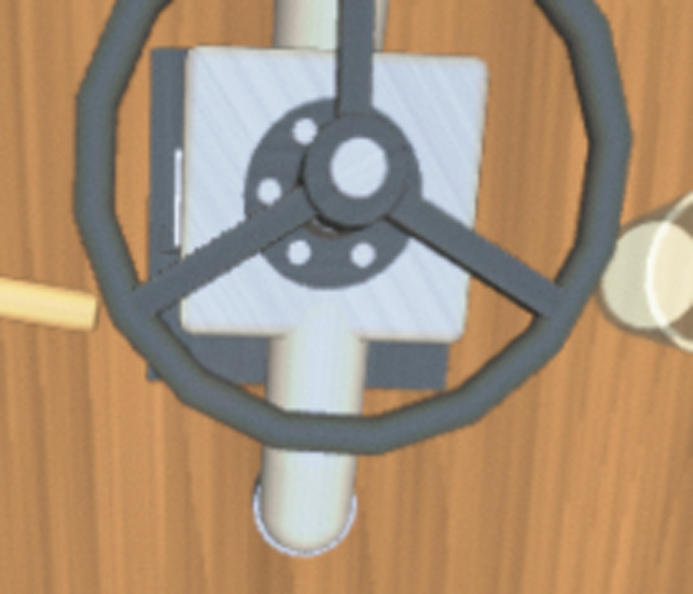

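```bash
python3 -c "
from h import *
go([.559,-.350,.14],np.radians(98.3))"
```

```text
t 1.7333 pos [0.5426 0.0011 0.3808] w 0.9988876526401549 F [0.5507 0.1795 0.3577] q [-0.0444 -0.0443  1.6742  0.0007  1.5128 -0.046 ]
shift [-0.3513  0.0161  0.2405] turn [-0.001  -0.0009 -0.1433]
```

Call:
{"name": "apply_moves", "arguments": {
  "deltas": [
    [-0.03, 0, 0.0, 0, 0, 0, 0],
    [-0.065, 0.003, 0.015, 0, 0, -0.05, 0],
    [-0.1, 0.005, 0.03, 0, 0, -0.1, 0],
    [-0.135, 0.007, 0.045, 0, 0, -0.143, 0],
    [-0.17, 0.009, 0.06, 0, 0, -0.143, 0],
    [-0.205, 0.011, 0.08, 0, 0, -0.143, 0],
    [-0.24, 0.013, 0.1, 0, 0, -0.143, 0],
    [-0.275, 0.014, 0.12, 0, 0, -0.143, 0]
  ]
}}

```text
time: 2.4
tool_pos: [0.5589, -0.2725, 0.2607]
tcp_rot: [2.049, 2.381, 0.002]
wrist_force: [-0.2, 0.3, 0.3]
width: 0.997
```

```bash
python3 -c "
from h import *
go([.559,-.350,.14],np.radians(98.3))"
```

```text
t 2.4 pos [ 0.5589 -0.2725  0.2607] w 0.9973153475745938 F [-0.1502  0.2839  0.3143] q [-0.4944  0.147   1.6892  0.0012  1.3046 -0.644 ]
shift [-0.0767 -0.0116  0.1206] turn [ 0.0012 -0.0005  0.0045]
```

Call:
{"name": "apply_moves", "arguments": {
  "deltas": [
    [-0.02, -0.003, 0.03, 0, 0, 0, 0],
    [-0.04, -0.006, 0.06, 0, 0, 0, 0],
    [-0.06, -0.009, 0.09, 0, 0, 0, 0],
    [-0.076, -0.011, 0.12, 0, 0, 0, 0],
    [-0.076, -0.011, 0.12, 0, 0, 0, 0],
    [-0.076, -0.011, 0.12, 0, 0, 0, 0]
  ]
}}

```text
time: 2.9
tool_pos: [0.5574, -0.3476, 0.1384]
tcp_rot: [-2.048, -2.374, -0.0]
wrist_force: [-1.5, -0.2, 0.2]
width: 1.0
```

```bash
python3 -c "
from h import *
go([.559,-.350,.012],np.radians(98.3))
s,im=snap('wrist','w2'); np.save('s2.npy',s,allow_pickle=True)"
```

```text
t 2.9 pos [ 0.5574 -0.3476  0.1384] w 1.0001103619497418 F [-1.4974 -0.1731  0.2207] q [-0.596   0.3027  1.7316  0.001   1.1133 -0.7439]
shift [-0.0032  0.0017  0.1264] turn [-0.0038 -0.0048  0.0025]
```

View pics/w2.png

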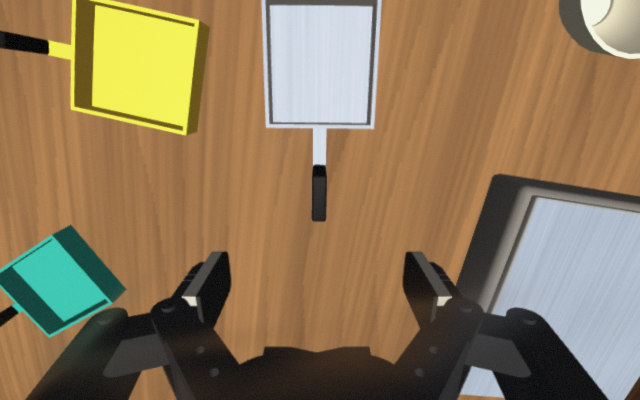

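The tab's top spans about (319,166) to (319,221), midway between the open fingers. The pan's near rim runs from (266,129) to (375,129).

```bash
python3 -c "
from h import *
s=np.load('s2.npy',allow_pickle=True).item();W=cam('wrist',s);W1=cam('wrist',np.load('s1.npy',allow_pickle=True).item())
im=cv2.imread('pics/w2.png');a=(im.max(2)<55)[150:235,300:340].astype(np.uint8)
c=max(cv2.findContours(a,0,1)[0],key=cv2.contourArea)+[300,150];print(cv2.boundingRect(c),cv2.minAreaRect(c))
A=onplane(W,(320,222),.048);B=onplane(W,(319.5,166),.048);print(A,B,(A+B)/2)
print('rim',onplane(W,(266,129),.025),onplane(W,(375,129),.025))
print('tab end tri',tri((W,(319,221)),(W1,(325,331))))
print('rim corner tri',tri((W,(266,129)),(W1,(299,298))),tri((W,(375,129)),(W1,(344,294))))
"
```

```text
(312, 166, 14, 55) ((318.4999694824219, 192.99998474121094), (53.99999237060547, 12.999998092651367), 90.0)
[ 0.5639 -0.3663  0.048 ] [ 0.5563 -0.3191  0.048 ] [ 0.5601 -0.3427  0.048 ]
rim [ 0.5082 -0.2995  0.025 ] [ 0.5984 -0.286   0.025 ]
tab end tri (array([ 0.5622, -0.3712,  0.0341]), [1.7, 1.7])
rim corner tri (array([ 0.5083, -0.2997,  0.0227]), [0.4, 0.4]) (array([ 0.5971, -0.2857,  0.0288]), [0.5, 0.5])
```

Call:
{"name": "apply_moves", "arguments": {
  "deltas": [
    [0, 0.0035, 0.035, 0, 0, 0, 0],
    [0, 0.0035, 0.07, 0, 0, 0, 0],
    [0, 0.0035, 0.1, 0, 0, 0, 0],
    [0, 0.0035, 0.118, 0, 0, 0, 0],
    [0, 0.0035, 0.126, 0, 0, 0, 0],
    [0, 0.0035, 0.126, 0, 0, 0, 0.5],
    [0, 0.0035, 0.126, 0, 0, 0, 1],
    [0, 0.0035, 0.126, 0, 0, 0, 1]
  ],
  "squeeze": 30
}}

```text
time: 3.62
tool_pos: [0.5642, -0.3503, 0.0185]
tcp_rot: [2.048, 2.375, 0.001]
wrist_force: [0.5, 0.3, 0.3]
width: 0.607
```

Call:
{"name": "apply_moves", "arguments": {
  "deltas": [
    [0, 0, 0, 0, 0, 0, 1],
    [0, 0, 0, 0, 0, 0, 1],
    [0, 0, 0, 0, 0, 0, 1],
    [0, 0, 0, 0, 0, 0, 1]
  ]
}}

```text
time: 3.95
tool_pos: [0.5625, -0.3503, 0.0168]
tcp_rot: [2.051, 2.377, 0.0]
wrist_force: [-0.6, 1.2, 5.7]
width: 0.134
```

```bash
python3 -c "
from h import *
go([.579,-.112,.012],np.radians(89))"
```

```text
t 3.95 pos [ 0.5625 -0.3503  0.0168] w 0.13380407730969823 F [-0.5636  1.2042  5.6785] q [-0.5945  0.4379  1.799  -0.0001  0.9025 -0.7412]
shift [0.2333 0.0512 0.0046] turn [0.0017 0.0014 0.1642]
```

Gripped: the opening is 11 mm on a 12 mm tab. Now slide the pan.

Call:
{"name": "apply_moves", "arguments": {
  "deltas": [
    [0.01, 0.002, -0.001, 0, 0, 0, 1],
    [0.03, 0.007, -0.001, 0, 0, 0.02, 1],
    [0.05, 0.011, -0.001, 0, 0, 0.04, 1],
    [0.07, 0.015, -0.001, 0, 0, 0.06, 1],
    [0.09, 0.02, -0.001, 0, 0, 0.08, 1],
    [0.11, 0.024, -0.001, 0, 0, 0.1, 1],
    [0.13, 0.029, -0.001, 0, 0, 0.12, 1],
    [0.15, 0.033, -0.001, 0, 0, 0.14, 1]
  ]
}}

```text
time: 4.62
tool_pos: [0.5727, -0.1956, 0.0168]
tcp_rot: [2.213, 2.227, -0.0]
wrist_force: [-0.2, -2.5, 2.7]
width: 0.135
```

```bash
python3 -c "
from h import *
go([.579,-.117,.0155],np.radians(89))"
```

```text
t 4.6167 pos [ 0.5727 -0.1956  0.0168] w 0.13528516708173222 F [-0.1585 -2.4547  2.6868] q [-0.3698  0.3478  1.9296 -0.0009  0.8629 -0.3755]
shift [0.0785 0.0068 0.0012] turn [0.001  0.0011 0.0237]
```

Call:
{"name": "apply_moves", "arguments": {
  "deltas": [
    [0.015, 0.002, 0, 0, 0, 0.02, 1],
    [0.03, 0.003, 0, 0, 0, 0.02, 1],
    [0.045, 0.005, 0, 0, 0, 0.02, 1],
    [0.06, 0.006, 0, 0, 0, 0.02, 1],
    [0.072, 0.007, 0, 0, 0, 0.02, 1],
    [0.076, 0.007, 0, 0, 0, 0.02, 1],
    [0.076, 0.007, 0, 0, 0, 0.02, 1],
    [0.076, 0.007, 0, 0, 0, 0.02, 1]
  ]
}}

```text
time: 5.28
tool_pos: [0.5795, -0.1185, 0.0168]
tcp_rot: [-2.235, -2.206, -0.003]
wrist_force: [-0.8, 3.3, 6.1]
width: 0.135
```

```bash
python3 -c "
from h import *
go([.579,-.117,.0155],np.radians(89))
a,im=snap('wrist','w3'); np.save('s3.npy',a,allow_pickle=True)
s,i1=snap('scene','sc3'); s,i2=snap('side','sd3')
A=cv2.resize(i1[200:270,285:405],None,fx=3.3,fy=3.3,interpolation=2);B=cv2.resize(i2[150:220,260:380],None,fx=3.3,fy=3.3,interpolation=2)
m=np.vstack([np.hstack([A,B]),cv2.resize(im,(792,495))[:360]]);print(A.shape,m.shape)
cv2.imwrite('pics/m3.png',m[:,:,::-1])"
```

```text
t 5.2833 pos [ 0.5795 -0.1185  0.0168] w 0.1346191048804599 F [-0.8475  3.2859  6.0571] q [-0.245   0.3263  1.9594  0.0027  0.8553 -0.2336]
shift [ 0.0014 -0.0005  0.0013] turn [ 0.0009 -0.0019  0.0043]
(231, 396, 3) (591, 792, 3)
```

View pics/m3.png

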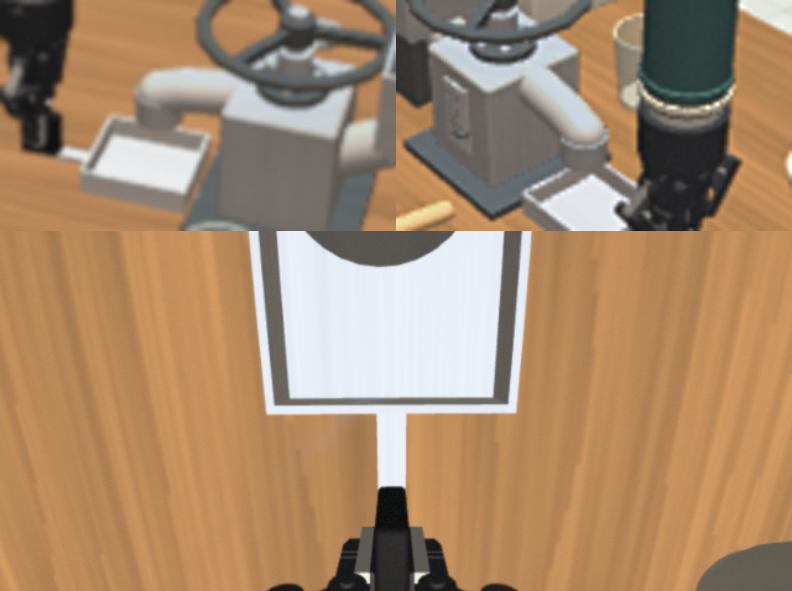

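The pan is flat and still held beside the foot. The spout's front rim is at about wrist px (308,28) and the pan's near rim runs from (216,146) to (418,146).

```bash
python3 -c "
from h import *
W=cam('wrist',np.load('s3.npy',allow_pickle=True).item())
a=onplane(W,(216,146),.025);b=onplane(W,(418,146),.025);d=(b-a)/np.linalg.norm(b-a)
n=np.array([-d[1],d[0],0]);C=(a+b)/2+.05*n
f=onplane(W,(308,28.5),.068)
print('w',np.linalg.norm(b-a),'yaw',np.degrees(np.arctan2(d[1],d[0])),'centre',C,'front',f,'outlet~',f+[0,.022,0])
# scene: outlet ring front/bottom and mouth height from two views
S=cam('scene');D=cam('side')
print('spout ring centre',tri((S,(285+159/3.3,200+118/3.3)),(D,(260+(584-396)/3.3,150+157/3.3))))
W1=cam('wrist',np.load('s1.npy',allow_pickle=True).item()); print(onplane(W1,(342.3,153),.068),'front tri',tri((W,(308,28.5)),(W1,(341.8,168.2))))
"
```

```text
w 0.09072720358315348 yaw -0.7427399276446435 centre [ 0.5822 -0.0088  0.025 ] front [ 0.5795 -0.0196  0.068 ] outlet~ [0.5795 0.0024 0.068 ]
spout ring centre (array([0.5787, 0.0014, 0.0643]), [0.4, 0.4])
[ 0.5823 -0.003   0.068 ] front tri (array([ 0.5803, -0.0227,  0.0848]), [0.5, 0.5])
```

Call:
{"name": "apply_moves", "arguments": {
  "deltas": [
    [0.003, -0.001, -0.001, 0, 0, 0, 1],
    [0.003, -0.001, -0.001, 0, 0, 0, 1],
    [0.003, -0.001, -0.001, 0, 0, 0, 0.5],
    [0.003, -0.001, -0.001, 0, 0, 0, 0.3],
    [0.003, -0.001, -0.001, 0, 0, 0, 0.3],
    [0.003, -0.001, -0.001, 0, 0, 0, 0.3],
    [0.003, -0.001, -0.002, 0, 0, 0, 0.3],
    [0.003, -0.001, -0.01, 0, 0, 0, 0.3]
  ]
}}

```text
time: 6.1
tool_pos: [0.5764, -0.1171, 0.0249]
tcp_rot: [-2.234, -2.205, 0.003]
wrist_force: [-1.0, 0.2, -0.5]
width: 0.697
```

Call:
{"name": "apply_moves", "arguments": {
  "deltas": [
    [0, 0, -0.02, 0, 0, 0, 0.3],
    [0, 0, -0.05, 0, 0, 0, 0.3],
    [0, 0, -0.09, 0, 0, 0, 0.3],
    [0, 0, -0.13, 0, 0, 0, 1],
    [0, 0, -0.17, 0, 0, 0, 1],
    [0, 0, -0.21, 0, 0, 0, 1],
    [0, 0, -0.25, 0, 0, 0, 1],
    [0, 0, -0.27, 0, 0, 0, 1]
  ]
}}

```text
time: 6.77
tool_pos: [0.5798, -0.1178, 0.3038]
tcp_rot: [2.23, 2.201, 0.008]
wrist_force: [0.2, -0.1, 1.2]
width: 0.005
```

```bash
python3 -c "
from h import *
go([.585,-.05,.30],np.radians(89))
a,im=snap('wrist','w4'); np.save('s4.npy',a,allow_pickle=True)"
```

```text
t 6.7667 pos [ 0.5798 -0.1178  0.3038] w 0.004904089305424322 F [ 0.2028 -0.0973  1.2038] q [-0.2426  0.0639  1.7021  0.      1.3662 -0.2295]
shift [0.0679 0.0043 0.0037] turn [0.0091 0.0021 0.0043]
```

View pics/w4.png

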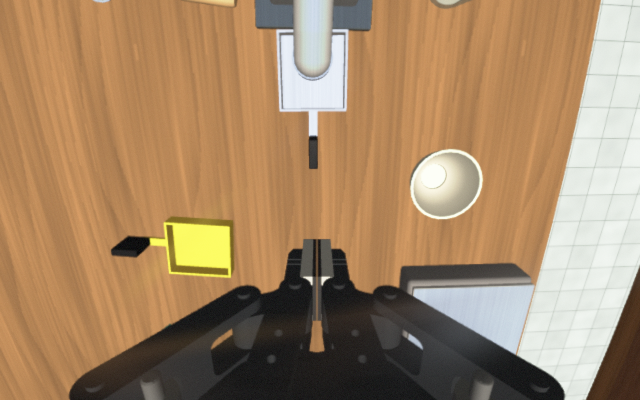

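The pan has been let go and looks flat under the spout: its near rim runs from (279,111) to (348,110), with a small gap to the foot. Next is the wheel. I'll move above it for a second view of the hub.

Call:
{"name": "apply_moves", "arguments": {
  "deltas": [
    [0.025, 0.001, -0.01, 0, 0, 0, 1],
    [0.055, 0.003, -0.03, 0, 0, 0, 1],
    [0.09, 0.004, -0.03, 0, 0, 0, 1],
    [0.125, 0.005, -0.03, 0, 0, 0, 1],
    [0.155, 0.005, -0.03, 0, 0, 0, 1],
    [0.178, 0.005, -0.03, -0.009, -0.002, 0, 1],
    [0.178, 0.005, -0.03, -0.009, -0.002, 0, 1],
    [0.178, 0.005, -0.03, -0.009, -0.002, 0, 1]
  ]
}}

```text
time: 7.48
tool_pos: [0.5848, 0.0617, 0.3264]
tcp_rot: [2.227, 2.204, 0.007]
wrist_force: [-0.4, -0.2, -0.0]
width: -0.001
```

```bash
python3 -c "
from h import *
W=cam('wrist',np.load('s4.npy',allow_pickle=True).item())
a=onplane(W,(279,111),.025);b=onplane(W,(348,110),.025);d=(b-a)/np.linalg.norm(b-a)
print('pan centre',(a+b)/2+.05*np.array([-d[1],d[0],0]),'front spout',onplane(W,(312,80),.068))
go([.585,.06,.33],np.radians(89))
a,im=snap('wrist','w5'); np.save('s5.npy',a,allow_pickle=True)
cv2.imwrite('pics/w5z.png',cv2.resize(im[0:240,180:460,::-1],None,fx=2.5,fy=2.5,interpolation=2))"
```

```text
pan centre [ 0.58   -0.0065  0.025 ] front spout [ 0.5789 -0.0196  0.068 ]
t 7.4833 pos [0.5848 0.0617 0.3264] w -0.0006987252466158282 F [-0.4203 -0.1692 -0.0163] q [ 0.0646  0.0496  1.6766 -0.0031  1.4066  0.0755]
shift [-0.0017  0.0002 -0.0036] turn [0.0089 0.0023 0.007 ]
```

View pics/w5z.png

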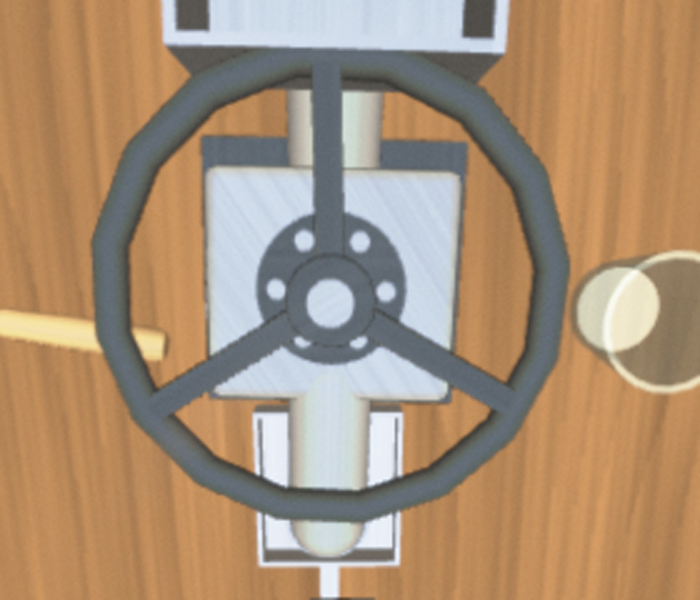

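The hub cap is at px (312,121). The spoke ends are at px (310,30), (240,162) and (386,160), and the hopper's edge lies just beyond the rim on +y.

```bash
python3 -c "
from h import *
W=cam('wrist',np.load('s5.npy',allow_pickle=True).item());W1=cam('wrist',np.load('s1.npy',allow_pickle=True).item())
S,D=cam('scene'),cam('side')
print('hub tri',tri((W,(312,121.2)),(W1,(359.1,50.6))),tri((W,(312,121.2)),(W1,(359.1,50.6)),(D,(291,147)),(S,(375,206))))
h=onplane(W,(312,121.2),.202);print('hub',h,onplane(W1,(359.1,50.6),.202))
f=lambda x,y:onplane(W,(180+x/2.5,y/2.5),.19)[:2]
P=np.array([f(93,272),f(567,272),f(330,521),f(328,50),f(150,432),f(512,430)])
A=np.c_[2*P,np.ones(len(P))];x=np.linalg.lstsq(A,(P**2).sum(1),rcond=None)[0];c=x[:2];print('rim fit',c,'R',np.sqrt(x[2]+c@c))
for p in [(326,75),(152,405),(514,400)]:
    v=f(*p)-c; print('spoke deg',np.degrees(np.arctan2(v[1],v[0])),np.linalg.norm(v))
print('hopper edge',onplane(W,(312,19),.197))
"
```

```text
hub tri (array([0.5839, 0.1219, 0.2095]), [0.2, 0.2]) (array([0.5822, 0.1214, 0.1924]), [1.6, 4.7, 5.5, 4.2])
hub [0.5836 0.1214 0.202 ] [0.585  0.1228 0.202 ]
rim fit [0.5837 0.1201] R 0.08415152295905141
spoke deg 90.31862054997116 0.07508884936977407
spoke deg -151.7799243157349 0.07676005563171209
spoke deg -27.70949085611941 0.07748411568285353
hopper edge [0.5848 0.202  0.197 ]
```

Call:
{"name": "apply_moves", "arguments": {
  "deltas": [
    [0.03, 0.015, 0, 0.005, 0.001, -0.005, 1],
    [0.06, 0.03, 0, 0.009, 0.002, -0.01, 1],
    [0.085, 0.04, 0.01, 0.009, 0.002, -0.01, 1],
    [0.085, 0.04, 0.03, 0.009, 0.002, -0.01, 1],
    [0.085, 0.04, 0.06, 0.009, 0.002, -0.01, 1],
    [0.085, 0.04, 0.08, 0.009, 0.002, -0.01, 1],
    [0.085, 0.04, 0.09, 0.009, 0.002, -0.01, 1],
    [0.085, 0.04, 0.09, 0.009, 0.002, -0.01, 1]
  ]
}}

```text
time: 8.2
tool_pos: [0.6254, 0.1432, 0.2328]
tcp_rot: [-2.224, -2.214, 0.009]
wrist_force: [0.3, -0.4, -0.1]
width: 0.002
```

```bash
python3 -c "
from h import *
go([.6266,.1463,.172],np.pi/2)"
```

```text
t 8.2 pos [0.6254 0.1432 0.2328] w 0.0017105729361358765 F [ 0.2914 -0.3764 -0.0653] q [ 0.1864  0.2047  1.6734 -0.0004  1.2699  0.1912]
shift [0.0032 0.0016 0.0608] turn [-0.0063  0.0016 -0.0046]
```

Call:
{"name": "apply_moves", "arguments": {
  "deltas": [
    [0.003, 0.0015, 0.01, 0, 0, 0, 1],
    [0.003, 0.0015, 0.025, 0, 0, 0, 1],
    [0.003, 0.0015, 0.04, 0, 0, 0, 1],
    [0.003, 0.0015, 0.052, 0, 0, 0, 1],
    [0.003, 0.0015, 0.061, 0, 0, 0, 1],
    [0.003, 0.0015, 0.061, 0, 0, 0, 1],
    [0.003, 0.0015, 0.061, 0, 0, 0, 1]
  ]
}}

```text
time: 8.78
tool_pos: [0.6287, 0.1478, 0.1755]
tcp_rot: [-2.225, -2.218, 0.0]
wrist_force: [0.0, 0.1, 0.8]
width: -0.001
```

```bash
python3 -c "
from h import *
s=status.read_state();print(s['tool_pos'],s['wrist_force'],s['time'])
c=np.array([.5837,.1205]);v=s['tool_pos'][:2]-c;a0=np.arctan2(v[1],v[0]);print(np.degrees(a0),np.hypot(*v))
# circle rows in tool axes (x=+y world, y=+x world), relative to the call start, 10deg per 4 rows
for k in range(12):
    b=np.radians(30+10*k)
    print(30+10*k,[[round(.05*(np.sin(b+np.radians(j))-np.sin(b)),4),round(.05*(np.cos(b+np.radians(j))-np.cos(b)),4)] for j in (2.5,5,7.5,10)])
"
```

```text
[0.6287 0.1478 0.1755] [0.0327 0.1157 0.7645] 8.7833
31.25840141703936 0.0526459774069861
30 [[np.float64(0.0019), np.float64(-0.0011)], [np.float64(0.0037), np.float64(-0.0023)], [np.float64(0.0054), np.float64(-0.0036)], [np.float64(0.0071), np.float64(-0.005)]]
40 [[np.float64(0.0016), np.float64(-0.0014)], [np.float64(0.0032), np.float64(-0.0029)], [np.float64(0.0047), np.float64(-0.0045)], [np.float64(0.0062), np.float64(-0.0062)]]
50 [[np.float64(0.0014), np.float64(-0.0017)], [np.float64(0.0027), np.float64(-0.0035)], [np.float64(0.0039), np.float64(-0.0053)], [np.float64(0.005), np.float64(-0.0071)]]
60 [[np.float64(0.001), np.float64(-0.0019)], [np.float64(0.002), np.float64(-0.0039)], [np.float64(0.0029), np.float64(-0.0059)], [np.float64(0.0037), np.float64(-0.0079)]]
70 [[np.float64(0.0007), np.float64(-0.0021)], [np.float64(0.0013), np.float64(-0.0042)], [np.float64(0.0018), np.float64(-0.0063)], [np.float64(0.0023), np.float64(-0.0084)]]
80 [[np.float64(0.0003), np.float64(-0.0022)], [np.float64(0.0006), np.float64(-0.0043)], [np.float64(0.0007), np.float64(-0.0065)], [
[... 418 characters left out ...]
0.0008), np.float64(-0.002)], [np.float64(-0.0017), np.float64(-0.004)], [np.float64(-0.0026), np.float64(-0.006)], [np.float64(-0.0037), np.float64(-0.0079)]]
120 [[np.float64(-0.0011), np.float64(-0.0019)], [np.float64(-0.0023), np.float64(-0.0037)], [np.float64(-0.0036), np.float64(-0.0054)], [np.float64(-0.005), np.float64(-0.0071)]]
130 [[np.float64(-0.0014), np.float64(-0.0016)], [np.float64(-0.0029), np.float64(-0.0032)], [np.float64(-0.0045), np.float64(-0.0047)], [np.float64(-0.0062), np.float64(-0.0062)]]
140 [[np.float64(-0.0017), np.float64(-0.0014)], [np.float64(-0.0035), np.float64(-0.0027)], [np.float64(-0.0053), np.float64(-0.0039)], [np.float64(-0.0071), np.float64(-0.005)]]
```

Fingers are down in the gap at about 31°, 52 mm out, with no contact. Now I'll circle counter-clockwise slowly, reading the force at every call.

Call:
{"name": "apply_moves", "arguments": {
  "deltas": [
    [0.0009, -0.0021, 0, 0, 0, 0, 1],
    [0.0027, -0.0033, 0, 0, 0, 0, 1],
    [0.0044, -0.0046, 0, 0, 0, 0, 1],
    [0.0061, -0.006, 0, 0, 0, 0, 1]
  ]
}}

```text
time: 9.12
tool_pos: [0.623, 0.1544, 0.1764]
tcp_rot: [2.224, 2.218, 0.002]
wrist_force: [0.2, 0.0, -0.0]
width: -0.002
```

Call:
{"name": "apply_moves", "arguments": {
  "deltas": [
    [0.0016, -0.0014, 0, 0, 0, 0, 1],
    [0.0032, -0.0029, 0, 0, 0, 0, 1],
    [0.0047, -0.0045, 0, 0, 0, 0, 1],
    [0.0062, -0.0062, 0, 0, 0, 0, 1]
  ]
}}

```text
time: 9.45
tool_pos: [0.6163, 0.1605, 0.1755]
tcp_rot: [2.225, 2.218, -0.0]
wrist_force: [0.1, 0.4, -0.3]
width: 0.004
```

Call:
{"name": "apply_moves", "arguments": {
  "deltas": [
    [0.0014, -0.0017, 0, 0, 0, 0, 1],
    [0.0027, -0.0035, 0, 0, 0, 0, 1],
    [0.0039, -0.0053, 0, 0, 0, 0, 1],
    [0.005, -0.0071, 0, 0, 0, 0, 1]
  ]
}}

```text
time: 9.78
tool_pos: [0.6092, 0.1654, 0.1754]
tcp_rot: [-2.225, -2.218, 0.0]
wrist_force: [1.1, -0.3, -0.3]
width: -0.002
```

Call:
{"name": "apply_moves", "arguments": {
  "deltas": [
    [0.001, -0.0019, 0, 0, 0, 0, 1],
    [0.002, -0.0039, 0, 0, 0, 0, 1],
    [0.0029, -0.0059, 0, 0, 0, 0, 1],
    [0.0037, -0.0079, 0, 0, 0, 0, 1]
  ]
}}

```text
time: 10.12
tool_pos: [0.6013, 0.1691, 0.1755]
tcp_rot: [2.225, 2.218, -0.0]
wrist_force: [-0.3, -0.7, 0.5]
width: -0.002
```

Call:
{"name": "apply_moves", "arguments": {
  "deltas": [
    [0.0007, -0.0021, 0, 0, 0, 0, 1],
    [0.0013, -0.0042, 0, 0, 0, 0, 1],
    [0.0018, -0.0063, 0, 0, 0, 0, 1],
    [0.0023, -0.0084, 0, 0, 0, 0, 1]
  ]
}}

```text
time: 10.45
tool_pos: [0.5932, 0.1713, 0.1757]
tcp_rot: [2.224, 2.218, 0.001]
wrist_force: [1.8, -0.5, 0.5]
width: 0.001
```

Call:
{"name": "apply_moves", "arguments": {
  "deltas": [
    [0.0003, -0.0022, 0, 0, 0, 0, 1],
    [0.0006, -0.0043, 0, 0, 0, 0, 1],
    [0.0007, -0.0065, 0, 0, 0, 0, 1],
    [0.0008, -0.0087, 0, 0, 0, 0, 1]
  ]
}}

```text
time: 10.78
tool_pos: [0.5843, 0.1722, 0.1756]
tcp_rot: [2.225, 2.218, 0.0]
wrist_force: [1.7, -1.3, -0.3]
width: -0.001
```

```bash
python3 -c "
from h import *
s=status.read_state();print(s['tool_pos'],s['wrist_force'],s['torque'],s['time'])
c=np.array([.5837,.1205]);v=s['tool_pos'][:2]-c;a0=np.arctan2(v[1],v[0]);print(np.degrees(a0),np.hypot(*v))
s,im=snap('side','sd6')
cv2.imwrite('pics/sd6z.png',cv2.resize(im[100:240,220:380,::-1],None,fx=4,fy=4,interpolation=2))
"
```

```text
[0.5843 0.1722 0.1756] [ 1.7486 -1.2539 -0.257 ] [-0.0996 -0.2233  0.0656] 10.7833
89.37443955139818 0.05173851523440787
```

View pics/sd6z.png

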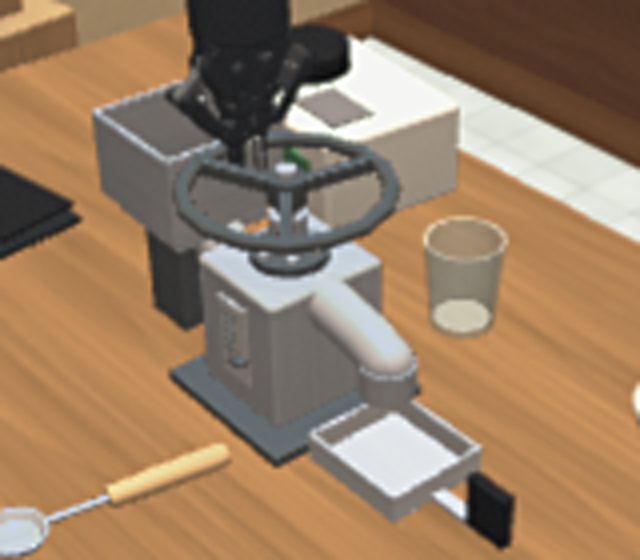

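The fingers are inside the wheel pushing a spoke, with only light drag of about 1.7 N. I'll continue in 5° steps to feel for the end of the play.

Call:
{"name": "apply_moves", "arguments": {
  "deltas": [
    [0, -0.0022, 0, 0, 0, 0, 1],
    [-0.0002, -0.0044, 0, 0, 0, 0, 1]
  ]
}}

```text
time: 11.0
tool_pos: [0.5799, 0.172, 0.1755]
tcp_rot: [2.225, 2.218, 0.0]
wrist_force: [0.8, -0.6, -0.1]
width: -0.002
```

Call:
{"name": "apply_moves", "arguments": {
  "deltas": [
    [-0.0002, -0.0021, 0, 0, 0, 0, 1],
    [-0.0006, -0.0043, 0, 0, 0, 0, 1]
  ]
}}

```text
time: 11.17
tool_pos: [0.5761, 0.1715, 0.1756]
tcp_rot: [2.224, 2.218, 0.002]
wrist_force: [6.4, 0.1, -0.5]
width: 0.004
```

Call:
{"name": "apply_moves", "arguments": {
  "deltas": [
    [-0.0004, -0.0021, 0, 0, 0, 0, 1],
    [-0.0009, -0.0043, 0, 0, 0, 0, 1]
  ]
}}

```text
time: 11.33
tool_pos: [0.5741, 0.1707, 0.1762]
tcp_rot: [2.222, 2.215, 0.008]
wrist_force: [10.7, -0.4, -4.6]
width: 0.001
```

Call:
{"name": "apply_moves", "arguments": {
  "deltas": [
    [-0.0007, -0.0021, 0, 0, 0, 0, 1],
    [-0.0014, -0.0041, 0, 0, 0, 0, 1]
  ]
}}

```text
time: 11.5
tool_pos: [0.5702, 0.1694, 0.1763]
tcp_rot: [2.222, 2.215, 0.009]
wrist_force: [8.9, 1.1, -3.0]
width: 0.001
```

Call:
{"name": "apply_moves", "arguments": {
  "deltas": [
    [-0.0008, -0.002, 0, 0, 0, 0, 1],
    [-0.0017, -0.004, 0, 0, 0, 0, 1]
  ]
}}

```text
time: 11.67
tool_pos: [0.5663, 0.1679, 0.1764]
tcp_rot: [2.222, 2.215, 0.01]
wrist_force: [8.6, 1.5, -2.4]
width: -0.002
```

Call:
{"name": "apply_moves", "arguments": {
  "deltas": [
    [-0.0009, -0.002, 0, 0, 0, 0, 1],
    [-0.002, -0.0039, 0, 0, 0, 0, 1]
  ]
}}

```text
time: 11.83
tool_pos: [0.5624, 0.1662, 0.1766]
tcp_rot: [2.222, 2.215, 0.01]
wrist_force: [10.1, 1.8, -2.7]
width: 0.001
```

Call:
{"name": "apply_moves", "arguments": {
  "deltas": [
    [-0.0011, -0.0019, 0, 0, 0, 0, 1],
    [-0.0023, -0.0037, 0, 0, 0, 0, 1]
  ]
}}

```text
time: 12.0
tool_pos: [0.5587, 0.1641, 0.1767]
tcp_rot: [2.222, 2.215, 0.011]
wrist_force: [9.7, 2.2, -3.2]
width: -0.0
```

Call:
{"name": "apply_moves", "arguments": {
  "deltas": [
    [-0.0013, -0.0017, 0, 0, 0, 0, 1],
    [-0.0027, -0.0034, 0, 0, 0, 0, 1]
  ]
}}

```text
time: 12.17
tool_pos: [0.5552, 0.1616, 0.1768]
tcp_rot: [2.223, 2.216, 0.011]
wrist_force: [8.9, 3.4, -1.5]
width: -0.0
```

Call:
{"name": "apply_moves", "arguments": {
  "deltas": [
    [-0.0014, -0.0016, 0, 0, 0, 0, 1],
    [-0.0029, -0.0032, 0, 0, 0, 0, 1]
  ]
}}

```text
time: 12.33
tool_pos: [0.5521, 0.1589, 0.1769]
tcp_rot: [2.223, 2.216, 0.012]
wrist_force: [9.3, 3.8, -1.6]
width: -0.001
```

Call:
{"name": "apply_moves", "arguments": {
  "deltas": [
    [-0.0016, -0.0015, 0, 0, 0, 0, 1],
    [-0.0033, -0.003, 0, 0, 0, 0, 1]
  ]
}}

```text
time: 12.5
tool_pos: [0.5493, 0.1559, 0.177]
tcp_rot: [2.223, 2.216, 0.013]
wrist_force: [8.4, 5.0, -2.0]
width: 0.005
```

Call:
{"name": "apply_moves", "arguments": {
  "deltas": [
    [-0.0017, -0.0014, 0, 0, 0, 0, 1],
    [-0.0035, -0.0027, 0, 0, 0, 0, 1]
  ]
}}

```text
time: 12.67
tool_pos: [0.5464, 0.1527, 0.1769]
tcp_rot: [2.223, 2.216, 0.013]
wrist_force: [7.8, 6.1, -2.1]
width: 0.001
```

Call:
{"name": "apply_moves", "arguments": {
  "deltas": [
    [-0.0018, -0.0012, 0, 0, 0, 0, 1],
    [-0.0036, -0.0023, 0, 0, 0, 0, 1]
  ]
}}

```text
time: 12.83
tool_pos: [0.5438, 0.1493, 0.1769]
tcp_rot: [2.224, 2.216, 0.013]
wrist_force: [8.5, 5.8, -2.0]
width: 0.001
```

Clear step: the force goes from about 1 N to 6.4 N and then to a steady 9–10 N. The play ends at measured TCP ≈ (0.5758, 0.1713). With the tool orientation held constant, one full turn means the TCP comes back to that same spot, pushing the same spoke. I'll compute the rows for the arc.

```bash
python3 -c "
import numpy as np
for b in range(150,438,24):
    B=np.radians(b);J=np.radians(b+np.arange(3,25,3))
    print(b,'['+', '.join('[%.4f, %.4f, 0, 0, 0, 0, 1]'%(.05*(np.sin(j)-np.sin(B)),.05*(np.cos(j)-np.cos(B))) for j in J)+']')
"
```

```text
150 [[-0.0023, -0.0012, 0, 0, 0, 0, 1], [-0.0047, -0.0024, 0, 0, 0, 0, 1], [-0.0071, -0.0034, 0, 0, 0, 0, 1], [-0.0095, -0.0043, 0, 0, 0, 0, 1], [-0.0121, -0.0050, 0, 0, 0, 0, 1], [-0.0146, -0.0056, 0, 0, 0, 0, 1], [-0.0172, -0.0061, 0, 0, 0, 0, 1], [-0.0198, -0.0064, 0, 0, 0, 0, 1]]
174 [[-0.0026, -0.0002, 0, 0, 0, 0, 1], [-0.0052, -0.0003, 0, 0, 0, 0, 1], [-0.0078, -0.0002, 0, 0, 0, 0, 1], [-0.0105, 0.0000, 0, 0, 0, 0, 1], [-0.0130, 0.0003, 0, 0, 0, 0, 1], [-0.0156, 0.0008, 0, 0, 0, 0, 1], [-0.0182, 0.0014, 0, 0, 0, 0, 1], [-0.0207, 0.0022, 0, 0, 0, 0, 1]]
198 [[-0.0025, 0.0009, 0, 0, 0, 0, 1], [-0.0049, 0.0019, 0, 0, 0, 0, 1], [-0.0072, 0.0030, 0, 0, 0, 0, 1], [-0.0095, 0.0043, 0, 0, 0, 0, 1], [-0.0118, 0.0056, 0, 0, 0, 0, 1], [-0.0139, 0.0071, 0, 0, 0, 0, 1], [-0.0160, 0.0087, 0, 0, 0, 0, 1], [-0.0180, 0.0104, 0, 0, 0, 0, 1]]
222 [[-0.0019, 0.0018, 0, 0, 0, 0, 1], [-0.0037, 0.0037, 0, 0, 0, 0, 1], [-0.0054, 0.0057, 0, 0, 0, 0, 1], [-0.0070, 0.0078, 0, 0, 0, 0, 1], [-0.0085, 0.0099, 0, 0, 0, 0, 1], [-0.0098, 0.0122, 0, 0, 0, 0, 1], [-0.0111, 0.0145, 0, 0, 0, 0, 1], [-0.0122, 0.016
[... 1502 characters left out ...]
 0, 0, 1], [0.0127, -0.0030, 0, 0, 0, 0, 1], [0.0151, -0.0040, 0, 0, 0, 0, 1], [0.0175, -0.0052, 0, 0, 0, 0, 1], [0.0198, -0.0064, 0, 0, 0, 0, 1]]
390 [[0.0022, -0.0014, 0, 0, 0, 0, 1], [0.0044, -0.0029, 0, 0, 0, 0, 1], [0.0065, -0.0044, 0, 0, 0, 0, 1], [0.0085, -0.0061, 0, 0, 0, 0, 1], [0.0104, -0.0079, 0, 0, 0, 0, 1], [0.0122, -0.0098, 0, 0, 0, 0, 1], [0.0139, -0.0118, 0, 0, 0, 0, 1], [0.0155, -0.0139, 0, 0, 0, 0, 1]]
414 [[0.0015, -0.0022, 0, 0, 0, 0, 1], [0.0029, -0.0044, 0, 0, 0, 0, 1], [0.0041, -0.0067, 0, 0, 0, 0, 1], [0.0052, -0.0091, 0, 0, 0, 0, 1], [0.0062, -0.0115, 0, 0, 0, 0, 1], [0.0071, -0.0139, 0, 0, 0, 0, 1], [0.0078, -0.0164, 0, 0, 0, 0, 1], [0.0085, -0.0190, 0, 0, 0, 0, 1]]
```

Call:
{"name": "apply_moves", "arguments": {
  "deltas": [
    [-0.0023, -0.0012, 0, 0, 0, 0, 1],
    [-0.0047, -0.0024, 0, 0, 0, 0, 1],
    [-0.0071, -0.0034, 0, 0, 0, 0, 1],
    [-0.0095, -0.0043, 0, 0, 0, 0, 1],
    [-0.0121, -0.005, 0, 0, 0, 0, 1],
    [-0.0146, -0.0056, 0, 0, 0, 0, 1],
    [-0.0172, -0.0061, 0, 0, 0, 0, 1],
    [-0.0198, -0.0064, 0, 0, 0, 0, 1]
  ]
}}

```text
time: 13.5
tool_pos: [0.5367, 0.1308, 0.1767]
tcp_rot: [-2.225, -2.217, -0.014]
wrist_force: [5.8, 11.2, -0.2]
width: -0.003
```

Call:
{"name": "apply_moves", "arguments": {
  "deltas": [
    [-0.0026, -0.0002, 0, 0, 0, 0, 1],
    [-0.0052, -0.0003, 0, 0, 0, 0, 1],
    [-0.0078, -0.0002, 0, 0, 0, 0, 1],
    [-0.0105, 0, 0, 0, 0, 0, 1],
    [-0.013, 0.0003, 0, 0, 0, 0, 1],
    [-0.0156, 0.0008, 0, 0, 0, 0, 1],
    [-0.0182, 0.0014, 0, 0, 0, 0, 1],
    [-0.0207, 0.0022, 0, 0, 0, 0, 1]
  ]
}}

```text
time: 14.17
tool_pos: [0.5372, 0.1108, 0.1767]
tcp_rot: [-2.222, -2.215, -0.011]
wrist_force: [0.4, 13.4, 1.7]
width: 0.004
```

Call:
{"name": "apply_moves", "arguments": {
  "deltas": [
    [-0.0025, 0.0009, 0, 0, 0, 0, 1],
    [-0.0049, 0.0019, 0, 0, 0, 0, 1],
    [-0.0072, 0.003, 0, 0, 0, 0, 1],
    [-0.0095, 0.0043, 0, 0, 0, 0, 1],
    [-0.0118, 0.0056, 0, 0, 0, 0, 1],
    [-0.0139, 0.0071, 0, 0, 0, 0, 1],
    [-0.016, 0.0087, 0, 0, 0, 0, 1],
    [-0.018, 0.0104, 0, 0, 0, 0, 1]
  ]
}}

```text
time: 14.83
tool_pos: [0.545, 0.092, 0.1756]
tcp_rot: [-2.22, -2.213, -0.002]
wrist_force: [-4.9, 9.9, 3.8]
width: 0.002
```

Forces are steady at 11–13 N and the path is on the circle. Continuing.

Call:
{"name": "apply_moves", "arguments": {
  "deltas": [
    [-0.0019, 0.0018, 0, 0, 0, 0, 1],
    [-0.0037, 0.0037, 0, 0, 0, 0, 1],
    [-0.0054, 0.0057, 0, 0, 0, 0, 1],
    [-0.007, 0.0078, 0, 0, 0, 0, 1],
    [-0.0085, 0.0099, 0, 0, 0, 0, 1],
    [-0.0098, 0.0122, 0, 0, 0, 0, 1],
    [-0.0111, 0.0145, 0, 0, 0, 0, 1],
    [-0.0122, 0.0168, 0, 0, 0, 0, 1]
  ]
}}

```text
time: 15.5
tool_pos: [0.5602, 0.0787, 0.1746]
tcp_rot: [-2.219, -2.212, 0.004]
wrist_force: [-6.9, 6.1, 2.9]
width: 0.002
```

Call:
{"name": "apply_moves", "arguments": {
  "deltas": [
    [-0.001, 0.0024, 0, 0, 0, 0, 1],
    [-0.0019, 0.0049, 0, 0, 0, 0, 1],
    [-0.0026, 0.0074, 0, 0, 0, 0, 1],
    [-0.0032, 0.0099, 0, 0, 0, 0, 1],
    [-0.0037, 0.0125, 0, 0, 0, 0, 1],
    [-0.004, 0.0151, 0, 0, 0, 0, 1],
    [-0.0043, 0.0177, 0, 0, 0, 0, 1],
    [-0.0043, 0.0203, 0, 0, 0, 0, 1]
  ]
}}

```text
time: 16.17
tool_pos: [0.5784, 0.0735, 0.1733]
tcp_rot: [-2.217, -2.211, 0.012]
wrist_force: [-10.1, 2.4, 2.1]
width: 0.002
```

Call:
{"name": "apply_moves", "arguments": {
  "deltas": [
    [0.0001, 0.0026, 0, 0, 0, 0, 1],
    [0.0003, 0.0052, 0, 0, 0, 0, 1],
    [0.0006, 0.0078, 0, 0, 0, 0, 1],
    [0.0011, 0.0104, 0, 0, 0, 0, 1],
    [0.0017, 0.0129, 0, 0, 0, 0, 1],
    [0.0024, 0.0155, 0, 0, 0, 0, 1],
    [0.0033, 0.0179, 0, 0, 0, 0, 1],
    [0.0043, 0.0203, 0, 0, 0, 0, 1]
  ]
}}

```text
time: 16.83
tool_pos: [0.5985, 0.0762, 0.1726]
tcp_rot: [-2.218, -2.212, 0.016]
wrist_force: [-10.4, -1.1, 0.3]
width: -0.001
```

Call:
{"name": "apply_moves", "arguments": {
  "deltas": [
    [0.0011, 0.0024, 0, 0, 0, 0, 1],
    [0.0024, 0.0047, 0, 0, 0, 0, 1],
    [0.0037, 0.0069, 0, 0, 0, 0, 1],
    [0.0052, 0.0091, 0, 0, 0, 0, 1],
    [0.0068, 0.0111, 0, 0, 0, 0, 1],
    [0.0085, 0.0131, 0, 0, 0, 0, 1],
    [0.0103, 0.015, 0, 0, 0, 0, 1],
    [0.0122, 0.0168, 0, 0, 0, 0, 1]
  ]
}}

```text
time: 17.5
tool_pos: [0.6155, 0.087, 0.1725]
tcp_rot: [-2.219, -2.213, 0.018]
wrist_force: [-9.9, -5.0, -1.0]
width: -0.002
```

Call:
{"name": "apply_moves", "arguments": {
  "deltas": [
    [0.002, 0.0017, 0, 0, 0, 0, 1],
    [0.0041, 0.0033, 0, 0, 0, 0, 1],
    [0.0062, 0.0048, 0, 0, 0, 0, 1],
    [0.0085, 0.0061, 0, 0, 0, 0, 1],
    [0.0108, 0.0074, 0, 0, 0, 0, 1],
    [0.0131, 0.0085, 0, 0, 0, 0, 1],
    [0.0155, 0.0095, 0, 0, 0, 0, 1],
    [0.018, 0.0104, 0, 0, 0, 0, 1]
  ]
}}

```text
time: 18.17
tool_pos: [0.6271, 0.1038, 0.1724]
tcp_rot: [-2.222, -2.215, 0.018]
wrist_force: [-5.6, -8.6, -2.6]
width: -0.005
```

Call:
{"name": "apply_moves", "arguments": {
  "deltas": [
    [0.0025, 0.0007, 0, 0, 0, 0, 1],
    [0.0051, 0.0014, 0, 0, 0, 0, 1],
    [0.0076, 0.0018, 0, 0, 0, 0, 1],
    [0.0102, 0.0022, 0, 0, 0, 0, 1],
    [0.0128, 0.0024, 0, 0, 0, 0, 1],
    [0.0155, 0.0024, 0, 0, 0, 0, 1],
    [0.0181, 0.0024, 0, 0, 0, 0, 1],
    [0.0207, 0.0022, 0, 0, 0, 0, 1]
  ]
}}

```text
time: 18.83
tool_pos: [0.6312, 0.1234, 0.1737]
tcp_rot: [-2.224, -2.218, 0.015]
wrist_force: [-2.1, -9.7, 0.4]
width: -0.004
```

Call:
{"name": "apply_moves", "arguments": {
  "deltas": [
    [0.0026, -0.0003, 0, 0, 0, 0, 1],
    [0.0052, -0.0008, 0, 0, 0, 0, 1],
    [0.0077, -0.0014, 0, 0, 0, 0, 1],
    [0.0102, -0.0022, 0, 0, 0, 0, 1],
    [0.0127, -0.003, 0, 0, 0, 0, 1],
    [0.0151, -0.004, 0, 0, 0, 0, 1],
    [0.0175, -0.0052, 0, 0, 0, 0, 1],
    [0.0198, -0.0064, 0, 0, 0, 0, 1]
  ]
}}

```text
time: 19.5
tool_pos: [0.6271, 0.1429, 0.1747]
tcp_rot: [2.222, 2.216, -0.009]
wrist_force: [0.8, -11.6, -1.5]
width: -0.001
```

Call:
{"name": "apply_moves", "arguments": {
  "deltas": [
    [0.0022, -0.0014, 0, 0, 0, 0, 1],
    [0.0044, -0.0029, 0, 0, 0, 0, 1],
    [0.0065, -0.0044, 0, 0, 0, 0, 1],
    [0.0085, -0.0061, 0, 0, 0, 0, 1],
    [0.0104, -0.0079, 0, 0, 0, 0, 1],
    [0.0122, -0.0098, 0, 0, 0, 0, 1],
    [0.0139, -0.0118, 0, 0, 0, 0, 1],
    [0.0155, -0.0139, 0, 0, 0, 0, 1]
  ]
}}

```text
time: 20.17
tool_pos: [0.6152, 0.1596, 0.1758]
tcp_rot: [2.221, 2.214, -0.002]
wrist_force: [5.8, -7.3, -0.1]
width: -0.0
```

Call:
{"name": "apply_moves", "arguments": {
  "deltas": [
    [0.0015, -0.0022, 0, 0, 0, 0, 1],
    [0.0029, -0.0044, 0, 0, 0, 0, 1],
    [0.0041, -0.0067, 0, 0, 0, 0, 1],
    [0.0052, -0.0091, 0, 0, 0, 0, 1],
    [0.0062, -0.0115, 0, 0, 0, 0, 1],
    [0.0071, -0.0139, 0, 0, 0, 0, 1],
    [0.0078, -0.0164, 0, 0, 0, 0, 1],
    [0.0085, -0.019, 0, 0, 0, 0, 1]
  ]
}}

```text
time: 20.83
tool_pos: [0.5978, 0.169, 0.1765]
tcp_rot: [2.219, 2.214, 0.004]
wrist_force: [8.7, -5.9, -1.6]
width: 0.0
```

Call:
{"name": "apply_moves", "arguments": {
  "deltas": [
    [0.0005, -0.0026, 0, 0, 0, 0, 1],
    [0.0008, -0.0052, 0, 0, 0, 0, 1],
    [0.001, -0.0078, 0, 0, 0, 0, 1],
    [0.0011, -0.0104, 0, 0, 0, 0, 1],
    [0.001, -0.013, 0, 0, 0, 0, 1],
    [0.0008, -0.0156, 0, 0, 0, 0, 1],
    [0.0005, -0.0182, 0, 0, 0, 0, 1],
    [0.0002, -0.0199, 0, 0, 0, 0, 1]
  ]
}}

```text
time: 21.5
tool_pos: [0.5783, 0.1709, 0.1768]
tcp_rot: [2.221, 2.214, 0.009]
wrist_force: [9.8, -0.5, -1.2]
width: 0.001
```

Call:
{"name": "apply_moves", "arguments": {
  "deltas": [
    [-0.0003, -0.0015, 0, 0, 0, 0, 1],
    [-0.0003, -0.0015, 0, 0, 0, 0, 1]
  ]
}}

```text
time: 21.67
tool_pos: [0.5765, 0.1707, 0.1768]
tcp_rot: [2.221, 2.215, 0.009]
wrist_force: [8.5, -1.3, -1.2]
width: 0.002
```

```bash
python3 -c "
from h import *
s=status.read_state();print(s['tool_pos'],s['wrist_force'],s['time'])
v=s['tool_pos'][:2]-[.5837,.1205];print(np.degrees(np.arctan2(v[1],v[0])),np.hypot(*v))"
```

```text
[0.5765 0.1707 0.1768] [ 8.4944 -1.2832 -1.2167] 21.6667
98.14505702887163 0.05072404889464935
```

One full turn from the engagement point: the TCP is at 98.1° against 98.8°, which is 0.01 rad short. I'll back off the spoke, lift clear and check.

Call:
{"name": "apply_moves", "arguments": {
  "deltas": [
    [0, 0.004, 0, 0, 0, 0, 1],
    [0, 0.008, 0, 0, 0, 0, 1],
    [0, 0.012, 0, 0, 0, 0, 1],
    [0, 0.014, 0, 0, 0, 0, 1],
    [0, 0.014, -0.02, 0, 0, 0, 1],
    [0, 0.014, -0.05, 0, 0, 0, 1],
    [0, 0.014, -0.09, 0, 0, 0, 1],
    [0, 0.014, -0.13, 0, 0, 0, 1]
  ]
}}

```text
time: 22.33
tool_pos: [0.586, 0.1708, 0.305]
tcp_rot: [-2.223, -2.216, 0.006]
wrist_force: [0.5, 0.9, -0.1]
width: -0.003
```

Call:
{"name": "apply_moves", "arguments": {
  "deltas": [
    [-0.03, 0, -0.02, 0, 0, 0, 1],
    [-0.06, 0, -0.02, 0, 0, 0, 1],
    [-0.09, 0, -0.02, 0, 0, 0, 1],
    [-0.11, 0, -0.02, 0, 0, 0, 1],
    [-0.11, 0, -0.02, 0, 0, 0, 1],
    [-0.11, 0, -0.02, 0, 0, 0, 1]
  ]
}}

```text
time: 22.83
tool_pos: [0.5868, 0.0602, 0.3252]
tcp_rot: [-2.226, -2.215, 0.001]
wrist_force: [-0.2, 1.0, 0.5]
width: 0.003
```

```bash
python3 -c "
from h import *
a,im=snap('wrist','w7'); np.save('s7.npy',a,allow_pickle=True);print(a['tool_pos'],a['wrist_force'],a['time'])
s,i1=snap('scene','sc7');
A=cv2.resize(im[0:240,180:460],None,fx=2.5,fy=2.5,interpolation=2)[:600,:500];A=cv2.resize(im[0:240,200:440],(500,500),interpolation=2)
B=cv2.resize(i1[170:320,200:480],(500,268));B=cv2.resize(i1[170:320,210:490],(300,161))
m=np.zeros((500,800,3),np.uint8);m[:,:500]=A;m[:161,500:]=B
cv2.imwrite('pics/m7.png',m[:,:,::-1])"
```

```text
[0.5868 0.0602 0.3252] [-0.2041  0.9546  0.5365] 22.8333
```

View pics/m7.png

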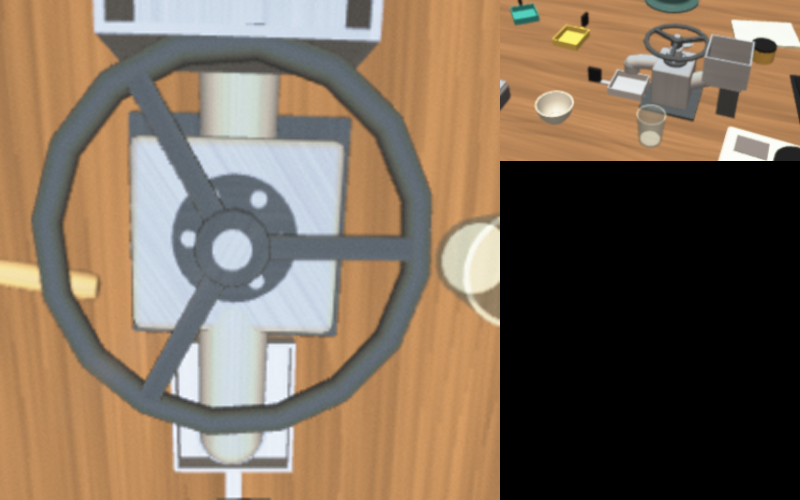

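The spokes are now at about 120°, 0° and 240°. The pan is under the spout, and the bowl, cup, tin and spoon are where they were. Last numeric check follows.

```bash
python3 -c "
from h import *
W=cam('wrist',np.load('s7.npy',allow_pickle=True).item());c=np.array([.5837,.1205])
f=lambda x,y,z=.19:onplane(W,(200+x*.48,y*.48),z)[:2]
for p in [(138,85),(410,248),(152,393)]:
    v=f(*p)-c; print(np.degrees(np.arctan2(v[1],v[0])),np.hypot(*v))
a,b=f(175,470,.025),f(292,470,.025);print('pan rim',a,b,np.hypot(*(b-a)),'centre',(a+b)/2+[0,.05],'spout front',f(233,463,.068))
A,B=cv2.imread('pics/scene0.png'),cv2.imread('pics/sc7.png')
d=cv2.absdiff(A,B).max(2)>40
for n,(x,y,w) in dict(bowl=(261,268,22),cup=(350,288,22),tin=(456,217,16)).items(): print(n,d[y-w:y+w,x-w:x+w].mean())
d=cv2.absdiff(cv2.imread('pics/side0.png'),cv2.imread('pics/sd6.png')).max(2)>40; print('spoon',d[205:245,210:282].mean())
s=status.read_state();print(s['time'],s['wrist_force'])"
```

```text
119.87956297847579 0.07547985654264264
0.4443850535575889 0.07649083136121934
-120.54262954739688 0.07475988924650277
pan rim [ 0.5349 -0.0562] [ 0.6246 -0.0566] 0.08968068736556675 centre [ 0.5798 -0.0064] spout front [ 0.5803 -0.0319]
bowl 0.0
cup 0.0
tin 0.0
spoon 0.0
22.9333 [-0.0851  0.6681 -0.4538]
```

```bash
python3 -c "
from workcell import job
print(job.finish_job())"
```

```text
the job is handed in; nothing more can be done
None
```

The pan is in place under the spout and let go, and the wheel was turned one full turn from the end of its play. The job was handed in at about 23 s, and no verdict was reported.

**Pan:** I slid the aluminium pan by its tab with about a 30 N grip. My last measurement puts its middle at (0.580, −0.006) and the spout mouth at about (0.580, 0.001). That is roughly 8 mm off, against the 22 mm allowed. I left it slightly short on purpose so its edge stays clear of the feeder's foot.

**Wheel:** I pushed one spoke with shut fingers.
- **Play:** The play ended in a clear force step, from about 1 N to 9–10 N. The spokes had turned about 29.6° (0.52 rad) by then, inside the stated 0.5–2.0 rad.
- **One turn:** I then went round with the tool's orientation held constant, back to the same spot. It finished 0.7° (about 0.01 rad) short, against 0.3 rad allowed. Wrist force at the end of each call was at most about 13.5 N.

**Bystanders:** Before-and-after pictures show no change for the bowl, cup and tin. The spoon was compared only up to the start of the wheel turning. The gripper was clear of everything at the end.

**Checks that disagreed:**
- **Spout mouth:** Estimates scattered by about 5 mm between views. The last wrist reading of its front edge was about 10 mm off, probably because it caught the pipe's elbow instead of the mouth, so I ignored it.
- **Hub height:** Two wrist views gave 7 mm more than the text implies.
- **Rim radius:** It came out at 84 mm, which fits only if the stated 160 mm is measured to the middle of the bar.
- **Gate pointer:** I did not measure its rise, since 2 mm is too little to see.

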